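# Hang the parts tray below the drop link at the packing bench

## Task

Hang the dark steel drop link by its upper eye on the arm of the stand and let go of it, then draw the small parts tray's hook down over the bottom bar of the link's lower loop until the sprung latch snaps shut behind the bar. Prove the hold with a steady pull of 6 to 8 N down on the tray for half a second, then let it hang free and still. Never load the chain through the tray with more than 9 N or press on the stand with more than 25 N, and leave the crate, bottle, tape roll and carton alone.

Things in the scene. Friction and masses are not known exactly. Their poses are not given: they have to be found in the camera images.
- stand: fixed steel stand, nothing of it above 274 mm. Origin on the table below the arm's seat; x points from the arm's tip to the post. Base 150 x 130 x 12 mm centred at x = 85; post 22 mm thick at x = 110. From the post's top an 8 mm round arm runs in -x, sinks to the seat over the origin, then turns up to a tip 20 mm beyond the seat (-x) and 14 mm above it
- stand_seat (a point): top surface of the arm at its seat, 259 mm above the table; the link's upper eye comes to rest here
- rest: fixed light wooden slotted block 50 x 90 x 45 mm in which the link stands at the start, 30 mm deep; origin under its centre, slot along its y axis
- link: loose drop link of 6 mm dark steel rod, 90 g, flat in its y-z plane: frame 36 mm wide, crossbar at height 70 mm between a lower loop (opening 24 wide, 61 high) and an upper eye (24 wide, 32 high at the middle, roof-shaped top). Grip tab on top, 8 (x) x 22 (y) mm, from height 110 to 146 mm. Origin at the middle of its underside, z up along it; a half turn about z makes no difference
- link_top (a point): underside of the peak of the link's upper eye, 105 mm above the link's origin
- link_bar (a point): centre of the link's bottom bar, 3 mm above the link's origin (bar 6 mm thick)
- link_tab (a point): where to grip the link's tab from above, 132 mm above its origin, 14 mm below the tab's top
- tray: loose black parts tray 90 x 70 x 34 mm, 0.2 kg; origin under its centre, z up. Handle fin at -x: 9 mm thick (y), x -44 to -88, z 12 to 42 mm. A hook of 6 mm steel rod in its x-z plane: shank at x = -13, crown on top (z up to 104), nose on the side away from the handle, mouth downwards, barred by the latch. The hook is screwed in stiffly, up to 6.5 mm higher or lower than drawn
- tray_grip (a point): where to grip the handle fin from above (fingers closing along the tray's y), 75 mm in -x from the tray's centre and 32 mm above its underside. Held firmly here, the hook gives way by about 1 mm for every 2 to 3 N of pull, and above some 8 N the fin may begin to turn between the fingers
- hook_crown (a point): inside top of the hook as drawn (x = 2, z = 98 mm in the tray's frame; this point does not follow the screw setting). The link's bar comes to the mouth from below at about x = 5, slides up between nose and latch, the latch snaps back when the bar is about 3 mm short of its seat, and the seated bar's centre is 3 mm under the true inside top
- latch (a joint): sprung latch of the hook, 26 mm long, hinged at the shank (x = -10, z = 66 mm as drawn) and slanting up to the nose: 0 is shut, up to 0.62 rad pushed towards the shank. The tray's weight does not open it; a downward pull on the tray of some 3 to 7 N (friction varies) does, over about 12 mm, and then it snaps back to 0 and the pull drops, just before the bar seats
- crate: fixed black crate 100 x 140 x 70 mm with clips; origin under its centre
- sprayer: loose clear bottle 60 mm wide, 170 mm high; origin under its centre
- tape: loose cardboard roll 100 mm wide, 45 mm high; origin under its centre
- carton: loose carton 120 x 160 x 80 mm; origin under its centre
- hook_nose (a point): lower end of the hook's nose as drawn, tray frame x = 17, z = 75 mm; from here the nose slants in to x = 12, z = 82 mm and rises upright to the crown
There are look-alikes about, which are no part of the job. Of the things that look like the link, the smaller one is meant.

How it is judged (in metres and radians):
On the way, in this order (a step that is already met when the one before it is completed fails the run):
1. the link hangs by its upper eye on the arm's seat, let go (distance between link_top and stand_seat below 0.01 m and angle between link's own z axis and vertical below 0.2 rad and contact force between the fingers and link below 0.1 N and contact force between link and stand above 0.3 N), for 0.2 s.
2. with the bar inside the hook and the latch shut, the gripped tray is pulled down on the chain by 5 N or more (link on stand over 5.5 N) (z of link_bar in the frame of tray above 0.0872 m and distance between link_bar and hook_crown below 0.013 m and value of joint latch below 0.08 rad and distance between link_top and stand_seat below 0.012 m and contact force between the fingers and tray above 0.5 N and contact force between link and stand above 5.5 N), for 0.3 s.
At the end, for the whole second after the job is handed in: The link hangs by its upper eye on the arm's seat (10 mm); its bottom bar is inside the tray's hook (87.2 mm or more above the tray's underside, 13 mm from the drawn inside top), latch shut (0.08 rad); the tray hangs from the link alone, off the table, within 20 degrees of upright, still (6 cm/s) (distance between link_top and stand_seat below 0.01 m and z of link_bar in the frame of tray above 0.0872 m and distance between link_bar and hook_crown below 0.013 m and value of joint latch below 0.08 rad and contact force between link and tray above 0.5 N and angle between tray's own z axis and vertical below 0.35 rad and height (world z) of tray above 0.045 m and linear speed of each of tray, link below 0.06 m/s); the robot touches nothing.
It fails at once if the tray loads the chain with more than 9 N (link on stand over 10.2 N with the link's own weight) (contact force between link and tray above 0.3 N and contact force between link and stand above 10.2 N).
It fails at once if the stand is pressed on with more than 25 N (contact force between any of the arm, the fingers, tray, link and stand above 25 N).
It fails at once if a bystander is moved (distance of any of sprayer, tape, carton from where it was at the start of the episode above 0.02 m or contact force between anything else and crate above 15 N).
It also fails if it takes over 72 s, if anything falls off the work surface, if the arm or the gripper's body presses on something with over 40 N, if the wrist force passes 120 N, or if a joint passes its speed limit or range.

## Robot

A 6-joint arm with a two-finger parallel gripper is mounted at the origin on the work surface. World frame = base frame: x ahead of the robot, y to its left, z up, the work surface at z = 0. Lengths are in m, angles in degrees, forces in N, time in s.
With the tool pointing down it reaches from about 0.375 to 0.975 m from the base axis. Payload 3.8 kg.
Tool frame: the origin (TCP) lies at the very end of the fingers, on their centre line; the grasp point (between the pads) lies 19 mm behind it; z points along the fingers, y is the line along which they close (so a half turn about z gives the same grasp; the last joint's range is limited). The gripper opens to 88 mm and grips with 3 to 60 N. Pads are 18 mm wide; open, the fingers measure 123 mm over their backs; the gripper's body (75 mm by 187 mm) begins 45 mm behind the grasp point.
Start: joints at [61.942, 15.12, 91.902, -0, 72.978, -2.114], TCP at [0.295, 0.607, 0.239] pointing down, gripper open.
Joint ranges: [-150.88, 150.88], [-54.13, 125.18], [17.81, 147.31], [-75.09, 255.09], [0, 152.58], [-146.25, 146.25]. Speed limits (degrees/s): [147.25, 147.25, 180, 180, 180, 180].

## Interface

Orientations are given as [roll, pitch, yaw] about the fixed x, y, z axes, in that order (R = Rz(yaw) Ry(pitch) Rx(roll)).
In Python, from plant import r gives the robot as it stands. The module is installed in compiled form; this text tells all that it offers.
- The arm moves only by the shell command python3 -m inch 'ROWS' [FORCE]. ROWS is a JSON list of rows, 1 to 8 of them, each an object with the fields finger_gap (the finger opening in m), d (a list: dx, dy, dz in m), turn (a turn about the tool's z in degrees); a field left out counts as zero (the opening has to be given); each row is the pose to reach, as a shift and turn from the pose commanded when the command began, along the tool's axes at that moment; what a row does not reach only later rows make up. A row lasts 1/12 s, in which the tool goes at most 0.0417 m and 7.16 degrees, less where a joint would pass 70% of its speed; a pose out of reach is approached as far as the arm can. The fingers move at their own pace and stop on an object; FORCE is the grip in N (left out, the last holds). Time passes only in rows, so rows that do not move let the fingers close. It prints the time, the measured TCP pose, the force, the opening and the grip force at its end. Input that does not fit is refused with a message, and nothing moves.
- r.read_state(): the state, without advancing time (a new reading comes with each control period).
- r.snapshot(name): name is "scene" or "side" or "wrist"; returns (picture, depth): 400x640x3 uint8, red, green, blue; 400x640 float32, m along the optical axis (not along the pixel's ray), 0 where there is no reading.
- r.get_calibration(name): a dict with "vfov" (degrees; the focal length in pixels is half the picture's height over the tangent of half this angle, whatever the lens; pixels are square), "cx", "cy" (the principal point, pixels), "camera_from_world" (4x4, takes a point from world to camera coordinates). Camera axes: x right, y down, z forward; pixel columns grow to the right and rows downward; lengths in m; the calibration is good to about 2 mm. A picture is of the moment at which its call begins: read the wrist's pose just before it. get_calibration takes no time and is no camera call; for the wrist camera it gives the pose at the moment of the call.
- r.job_done(): hands the job in; it is judged then, once.
The state is a dict: "clock": time; "joint_pos": joint angles; "qvel": joint speeds; "tau": joint torques, N m; "tcp_pos": TCP position; "eef_rot": TCP orientation; "ft_force": force on the tool from outside, world axes, zero at the start; "wrist_torque": the same for the moment, N m; "gripper_width": finger opening in m; "gripper_force": force on a finger pad.
Only numpy, scipy, OpenCV 4.12 (cv2) and the standard library are available. Lean on these libraries where they do the work, as an engineer would, in place of code of your own. Each camera call takes 0.05 s, during which the arm holds its last target. There are 200 camera calls.

## Working session

There is one attempt and no reset: what is moved stays moved. The work goes in short steps, Python scripts to look and compute and a shell command to move; the robot and the scene stay as the last step left them, time stands still between calls to the robot, and variables do not carry over. Pictures are saved under pics/ and viewed, at most 10 in all, crops included, and the job is handed in when it is done.

```bash
mkdir -p pics
cat > h.py <<'E'
import numpy as np, cv2
from plant import r
def snap(n):
    c=r.get_calibration(n); im,d=r.snapshot(n); return im,d,c
def save(im,f,crop=None,s=1):
    if crop: x0,y0,x1,y1=crop; im=im[y0:y1,x0:x1]
    cv2.imwrite('pics/'+f,cv2.resize(im[:,:,::-1],None,fx=s,fy=s,interpolation=cv2.INTER_CUBIC))
def world(c,u,v,d):
    f=200/np.tan(np.radians(c['vfov'])/2)
    p=np.stack([(np.asarray(u)-c['cx'])/f*d,(np.asarray(v)-c['cy'])/f*d,np.asarray(d)*1.0,np.ones_like(np.asarray(d)*1.0)],-1)
    return (p@np.linalg.inv(c['camera_from_world']).T)[...,:3]
def ray(c,u,v,z):
    T=np.linalg.inv(c['camera_from_world']);o=T[:3,3];q=world(c,u,v,1.0)-o
    return o+q*((z-o[2])/q[...,2:])
def cloud(d,c):
    v,u=np.mgrid[0:400,0:640]; return world(c,u,v,d)
def proj(c,p):
    f=200/np.tan(np.radians(c['vfov'])/2); q=c['camera_from_world']@np.append(p,1)
    return q[0]/q[2]*f+c['cx'],q[1]/q[2]*f+c['cy']
E
python3 - <<'E'
from h import *
o=[]
for n in('scene','side','wrist'):
    im,d,c=snap(n); np.savez(n+'0.npz',im=im,d=d); print(n,c['vfov'],c['cx'],c['cy'],np.linalg.inv(c['camera_from_world']).round(3).tolist(),(d==0).mean())
    save(im,n+'0.png',s=1.25)
print(r.read_state())
E
```

```text
scene 49.22145413557626 318.3226332525131 193.1034082391565 [[-0.891, 0.304, -0.336, 1.01], [0.453, 0.608, -0.652, 0.836], [0.006, -0.733, -0.68, 1.051], [0.0, 0.0, 0.0, 1.0]] 0.0040546875
side 43.10338635999166 312.86969871375754 202.6082228040002 [[0.971, -0.182, 0.157, 0.332], [-0.24, -0.722, 0.649, -0.938], [-0.004, -0.668, -0.744, 1.243], [0.0, 0.0, 0.0, 1.0]] 0.00403125
wrist 70.91653293660237 320.6108289665909 194.95762331104183 [[0.437, 0.858, 0.271, 0.225], [0.9, -0.416, -0.134, 0.641], [-0.003, 0.302, -0.953, 0.382], [0.0, 0.0, 0.0, 1.0]] 0.0040625
{'clock': 0.15, 'joint_pos': array([ 6.19419908e+01,  1.51582192e+01,  9.19649362e+01, -1.50576616e-03,
        7.29792829e+01, -2.11217304e+00]), 'qvel': array([ 0.09102318, -0.07956213, -0.20093048, -0.01597201,  0.04492186,
        0.04053732]), 'tau': array([ 1.25321840e-03, -5.02849531e+01, -3.57468367e+01,  7.30765890e-02,
        2.50130170e-02, -9.57703719e-05]), 'tcp_pos': array([0.29504261, 0.60646111, 0.23767048]), 'eef_rot': array([-1.79897578e+02, -2.33742323e-03,  1.54054604e+02]), 'ft_force': array([-0.20558066, -0.4607082 ,  0.34690202]), 'wrist_torque': array([ 0.00151279, -0.00906332, -0.01449437]), 'gripper_force': 0.0, 'gripper_width': 0.08786307451235637}
```

View pics/scene0.png

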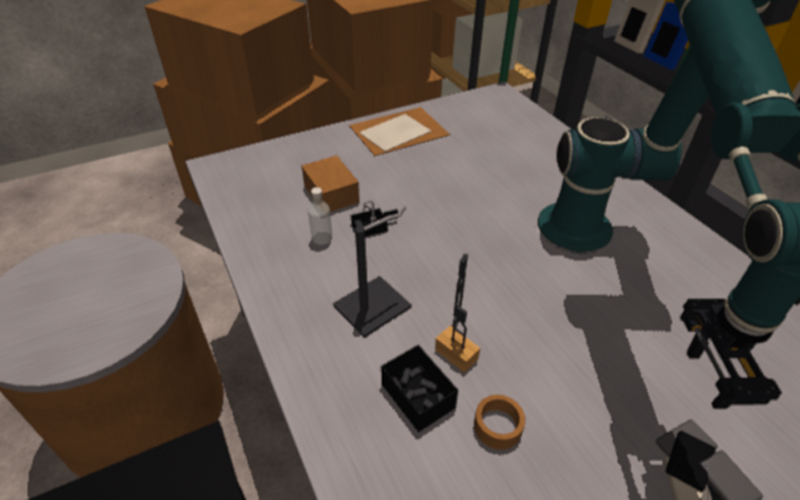

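View pics/side0.png

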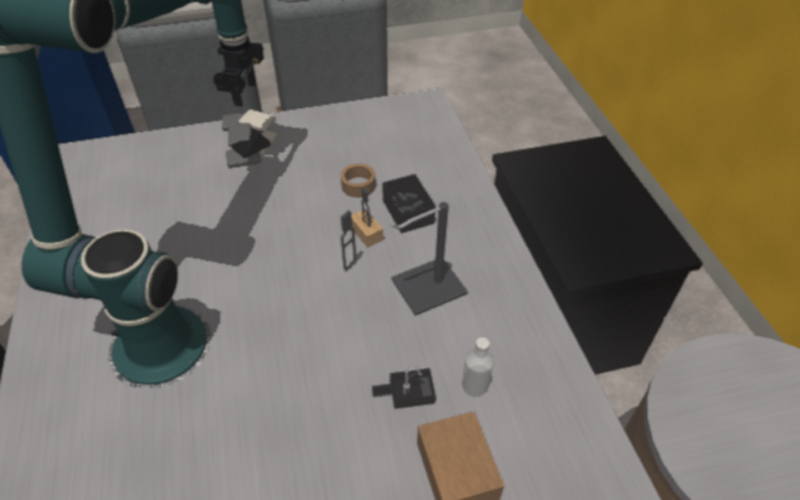

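The scene picture (1.25x) shows the stand base at (372,305), the rest with a link at (458,340), the crate at (420,388), the tape at (500,420), the bottle at (320,222), the carton at (330,182) and the tray behind the stand at (370,220). In the side picture the tray is at (410,387) with its handle towards -x at (382,390), the link is at (366,215), the stand at (435,260), and a grey clutter item at (248,140).

Run:
```python
from h import *
s=np.load('side0.npz')['im'];c=np.load('scene0.npz')['im'];w=np.load('wrist0.npz')['im']
def cr(im,x0,y0,w_,h_,W,H): return cv2.resize(im[y0:y0+h_,x0:x0+w_],(W,H),interpolation=cv2.INTER_CUBIC)
a=np.hstack([cr(s,260,120,120,90,400,300),cr(c,340,195,120,90,400,300)])
b=np.hstack([cr(s,165,75,120,90,400,300),cr(w,0,0,640,400,400,300)])
save(np.vstack([a,b]),'crops.png')
```

```text
(no output)
```

View pics/crops.png

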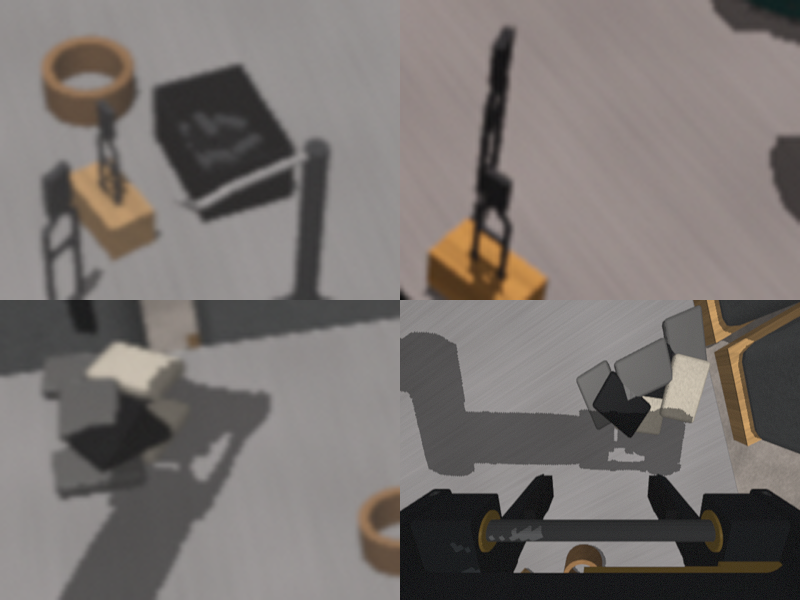

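The close crop shows two links. A small one stands in the wooden rest (side px ~(290,160)). A larger free-standing look-alike is in front of it (side px ~(277,190)). The candidates for the link are these two and their shadows; I choose the small one in the wooden rest. Next I measure everything from depth.

Run:
```python
from h import *
from scipy import ndimage as N
for n in('scene','side'):
    z=np.load(n+'0.npz');d=z['d'];c=r.get_calibration(n);P=cloud(d,c)
    print(n,'table z',np.median(P[...,2][(abs(P[...,2])<.03)]))
    m=(d>0)&(P[...,2]>.02)&(P[...,2]<.35)&(P[...,0]>.25)&(P[...,0]<1.3)&(abs(P[...,1])<.9)
    dd=d.copy(); 
    L,k=N.label(m,np.ones((3,3)))
    for i in range(1,k+1):
        q=L==i
        if q.sum()<25: continue
        v,u=np.where(q);p=P[q]
        print(i,q.sum(),'px',u.min(),u.max(),v.min(),v.max(),'min',np.percentile(p,2,0).round(3),'max',np.percentile(p,98,0).round(3),'med',np.median(p,0).round(3),'rgb',np.median(z['im'][q],0))
```

```text
scene table z 0.0005984749927795407
1 1800 px 241 287 125 192 min [ 0.523 -0.529  0.023] max [ 0.705 -0.251  0.166] med [ 0.612 -0.381  0.079] rgb [127.  97.  52.]
2 881 px 281 324 161 248 min [ 0.469 -0.298  0.022] max [0.693 0.032 0.274] med [0.677 0.021 0.126] rgb [28. 26. 27.]
4 1044 px 348 383 203 294 min [0.464 0.117 0.022] max [0.579 0.279 0.192] med [0.544 0.227 0.046] rgb [85. 62. 45.]
6 2705 px 544 625 239 327 min [0.264 0.519 0.247] max [0.362 0.699 0.348] med [0.311 0.64  0.338] rgb [13. 13. 14.]
7 1473 px 305 366 276 341 min [0.622 0.216 0.021] max [0.733 0.361 0.073] med [0.676 0.292 0.049] rgb [8. 7. 8.]
8 48 px 321 328 295 306 min [0.67  0.228 0.02 ] max [0.697 0.257 0.026] med [0.683 0.243 0.023] rgb [52.5 49.  50.5]
11 56 px 336 349 303 311 min [0.634 0.267 0.02 ] max [0.662 0.299 0.026] med [0.649 0.283 0.022] rgb [47.5 45.5 46. ]
13 825 px 380 420 316 357 min [0.518 0.382 0.021] max [0.613 0.475 0.049] med [0.567 0.431 0.044] rgb [116.  76.  41.]
14 1908 px 527 598 343 399 min [0.252 0.608 0.02 ] max [0.339 0.749 0.04 ] med [0.285 0.683 0.036] rgb [20. 19. 20.]
si
[... 182 characters left out ...]
.605 0.021] max [0.355 0.817 0.043] med [0.293 0.716 0.035] rgb [99. 96. 91.]
5 1193 px 272 305 131 213 min [0.461 0.111 0.022] max [0.604 0.465 0.191] med [0.54  0.231 0.046] rgb [109.  92.  77.]
6 1509 px 305 358 139 225 min [ 0.587 -0.006  0.021] max [0.728 0.358 0.274] med [0.676 0.22  0.064] rgb [58. 57. 57.]
25 812 px 369 394 270 314 min [ 0.648 -0.313  0.024] max [ 0.7   -0.27   0.173] med [ 0.669 -0.298  0.108] rgb [137.5 135.5 133. ]
26 515 px 297 347 294 323 min [ 0.454 -0.302  0.021] max [ 0.583 -0.226  0.099] med [ 0.524 -0.263  0.034] rgb [56. 55. 55.]
34 3565 px 333 402 329 399 min [ 0.518 -0.538  0.036] max [ 0.636 -0.384  0.086] med [ 0.577 -0.468  0.081] rgb [147. 114.  84.]
```

Run:
```python
from h import *
def rect(p,name):
    if len(p)<5: print(name,len(p));return
    q=cv2.minAreaRect((p[:,:2]*1000).astype(np.float32)); print(name,len(p),'c',np.round(q[0],1),'wh',np.round(q[1],1),'ang',round(q[2],1),'z',np.percentile(p[:,2],[2,50,98]).round(3))
def line(p,name):
    if len(p)<5: print(name,len(p));return
    m=np.median(p,0);u,s,vt=np.linalg.svd(p-p.mean(0),full_matrices=False);print(name,len(p),'mean',p.mean(0).round(4),'dir',vt[0].round(3),'min',p.min(0).round(3),'max',p.max(0).round(3))
for n in('scene','side'):
    z=np.load(n+'0.npz');d=z['d'];im=z['im'].astype(int);c=r.get_calibration(n);P=cloud(d,c);X,Y,Z=P[...,0],P[...,1],P[...,2]
    print(n)
    wood=(im[...,0]-im[...,2]>30)
    near=lambda x,y,R:(np.hypot(X-x,Y-y)<R)&(d>0)
    rect(P[near(.54,.23,.08)&(Z>.040)&(Z<.05)&wood],'resttop')
    a=near(.54,.23,.06)&(Z>.052)&(Z<.2); 
    for lo,hi in((.055,.1),(.1,.125),(.128,.17)): line(P[a&(Z>lo)&(Z<hi)],'link%s'%lo)
    b=near(.47,.12,.05)&(Z>.02)&(Z<.2)
    line(P[b&(Z>.14)],'biglink top'); line(P[b],'biglink')
    rect(P[near(.65,.02,.13)&(Z>.006)&(Z<.018)],'base')
    rect(P[near(.68,.02,.03)&(Z>.05)&(Z<.25)],'post')
    rect(P[near(.68,.02,.03)&(Z>.265)&(Z<.28)],'posttop')
    ar=near(.62,.02,.16)&(Z>.235)&(Z<.28)&~near(.68,.02,.016);line(P[ar],'arm')
    t=near(.52,-.26,.1)&(Z>.008)&(Z<.12)
    rect(P[t&(Z>.03)&(Z<.038)],'tray rim'); rect(P[t&(Z>.038)&(Z<.046)],'fin top');rect(P[t&(Z>.055)&(Z<.12)],'hook');rect(P[t],'tray')
    print(P[ar][np.argsort(Z[ar])][::max(1,ar.sum()//15)].round(3).tolist())
```

```text
scene
resttop 436 c [546.1 232.8] wh [53.3 91.9] ang 19.0 z [0.041 0.045 0.049]
link0.055 60 mean [0.5465 0.234  0.0803] dir [-0.305  0.951  0.058] min [0.54  0.216 0.055] max [0.554 0.25  0.099]
link0.1 33 mean [0.5462 0.2357 0.1133] dir [ 0.322 -0.945 -0.055] min [0.538 0.217 0.1  ] max [0.553 0.251 0.124]
link0.128 84 mean [0.5471 0.2348 0.1484] dir [ 0.056  0.104 -0.993] min [0.539 0.22  0.129] max [0.553 0.246 0.165]
biglink top 94 mean [0.4822 0.1319 0.1761] dir [ 0.144  0.151 -0.978] min [0.464 0.116 0.147] max [0.494 0.142 0.196]
biglink 247 mean [0.4821 0.1314 0.1187] dir [-0.006 -0.009 -1.   ] min [0.459 0.113 0.021] max [0.5   0.145 0.196]
base 1458 c [648.7   1.3] wh [177.  220.4] ang 13.2 z [0.007 0.012 0.017]
post 375 c [683.6  26.4] wh [16.1 22.3] ang 76.6 z [0.056 0.157 0.246]
posttop 68 c [673.4  21.2] wh [22.6 39.2] ang 85.1 z [0.265 0.273 0.276]
arm 106 mean [0.6097 0.005  0.2649] dir [0.973 0.221 0.059] min [ 0.558 -0.011  0.254] max [0.664 0.02  0.274]
tray rim 91 c [ 520.  -261.3] wh [ 73.5 134.4] ang 67.7 z [0.031 0.034 0.038]
fin top 24 c [ 491.3 -258.2] wh [1
[... 1547 characters left out ...]
277]
tray rim 199 c [ 518.7 -261.1] wh [ 73.9 131.3] ang 84.2 z [0.03  0.034 0.038]
fin top 79 c [ 515.9 -265.8] wh [ 68.5 131.1] ang 85.4 z [0.038 0.04  0.046]
hook 66 c [ 540. -265.] wh [ 7.9 32.7] ang 83.4 z [0.06  0.087 0.105]
tray 819 c [ 520.4 -274. ] wh [169.3 112.7] ang 32.4 z [0.009 0.027 0.097]
[[0.578, -0.007, 0.254], [0.587, -0.005, 0.258], [0.575, -0.005, 0.26], [0.592, -0.007, 0.262], [0.626, 0.004, 0.262], [0.654, 0.011, 0.264], [0.588, -0.009, 0.265], [0.626, 0.004, 0.266], [0.614, 0.003, 0.267], [0.622, -0.0, 0.267], [0.568, -0.011, 0.268], [0.647, 0.008, 0.269], [0.653, 0.01, 0.269], [0.622, 0.001, 0.27], [0.607, -0.004, 0.27], [0.628, 0.002, 0.272], [0.557, -0.014, 0.273]]
```

```bash
cat >> h.py <<'E'
def go(x,y,z,yaw):
    s=r.read_state();p=s['tcp_pos'];a=np.radians(s['eef_rot'][2])
    d=np.array([x,y,z])-p
    t=(yaw-s['eef_rot'][2]+180)%360-180
    print('dx %.4f dy %.4f dz %.4f turn %.2f'%(d[0]*np.cos(a)+d[1]*np.sin(a),d[0]*np.sin(a)-d[1]*np.cos(a),-d[2],-t),'rp',s['eef_rot'][:2].round(2),'ft',s['ft_force'].round(2))
E
python3 -m inch '[{"finger_gap":0.06, "d":[-0.389, -0.228, -0.02], "turn":-44.4}, {"finger_gap":0.06, "d":[-0.389, -0.228, -0.02], "turn":-44.4}, {"finger_gap":0.06, "d":[-0.389, -0.228, -0.02], "turn":-44.4}, {"finger_gap":0.06, "d":[-0.389, -0.228, -0.02], "turn":-44.4}, {"finger_gap":0.06, "d":[-0.389, -0.228, -0.02], "turn":-44.4}, {"finger_gap":0.06, "d":[-0.389, -0.228, -0.02], "turn":-44.4}, {"finger_gap":0.06, "d":[-0.389, -0.228, -0.02], "turn":-44.4}, {"finger_gap":0.06, "d":[-0.389, -0.228, -0.02], "turn":-44.4}]' 30
python3 -c "
from h import *
go(.5455,.232,.26,198.5);print(r.read_state()['joint_pos'].round(1))"
```

```text
clock: 0.82
tcp_pos: [0.4767, 0.3338, 0.253]
eef_rot: [-180.0, -0.0, -161.4]
ft_force: [1.6, 0.8, -0.9]
gripper_width: 0.0603
gripper_force: 0.0
dx -0.0327 dy -0.1184 dz -0.0070 turn 0.11 rp [-1.8e+02 -1.0e-02] ft [ 1.59  0.76 -0.85]
[ 32.5   4.6 102.6  -0.   72.8 -76.1]
```

```bash
python3 -m inch '[{"finger_gap":0.06, "d":[-0.033, -0.118, -0.007]}, {"finger_gap":0.06, "d":[-0.033, -0.118, -0.007]}, {"finger_gap":0.06, "d":[-0.033, -0.118, -0.007]}, {"finger_gap":0.06, "d":[-0.033, -0.118, -0.007]}, {"finger_gap":0.06, "d":[-0.033, -0.118, -0.007]}, {"finger_gap":0.06, "d":[-0.033, -0.118, -0.007]}]'
python3 - <<'E'
from h import *
im,d,c=snap('wrist');np.savez('w1.npz',im=im,d=d,T=c['camera_from_world']);save(im,'w1.png')
P=cloud(d,c);X,Y,Z=P[...,0],P[...,1],P[...,2]
print(r.read_state()['tcp_pos'],r.read_state()['eef_rot'])
for lo,hi in((.14,.17),(.1,.14),(.157,.166),(.05,.1)):
    m=(np.hypot(X-.5455,Y-.232)<.04)&(Z>lo)&(Z<hi)
    if m.sum()>5:
        q=P[m];b=cv2.minAreaRect((q[:,:2]*1000).astype(np.float32));v,u=np.where(m);print(lo,m.sum(),q.mean(0).round(4),b,u.min(),u.max(),v.min(),v.max())
m=(np.hypot(X-.545,Y-.232)<.07)&(abs(Z-.045)<.003)&(im[...,0].astype(int)-im[...,2]>25)
print(cv2.minAreaRect((P[m][:,:2]*1000).astype(np.float32)))
E
```

```text
clock: 1.32
tcp_pos: [0.5446, 0.2341, 0.2598]
eef_rot: [180.0, -0.1, -161.6]
ft_force: [0.1, -0.2, -1.0]
gripper_width: 0.0604
gripper_force: 0.0
[0.54426543 0.23475047 0.25976947] [ 1.79967253e+02 -5.24503889e-02 -1.61526015e+02]
0.14 326 [0.5437 0.2303 0.1553] ((545.0298461914062, 230.6641845703125), (8.139978408813477, 21.818042755126953), 17.892526626586914) 306 329 186 199
0.1 190 [0.5427 0.2299 0.1208] ((544.3072509765625, 230.46592712402344), (6.918371200561523, 35.35309982299805), 19.395977020263672) 302 334 177 185
0.157 209 [0.5449 0.2308 0.1591] ((544.986083984375, 230.85316467285156), (7.916792392730713, 21.23263931274414), 18.80591583251953) 306 329 191 199
0.05 194 [0.544  0.2301 0.081 ] ((544.953369140625, 230.49456787109375), (5.730075836181641, 35.372684478759766), 18.28525161743164) 303 333 168 178
((544.9114379882812, 230.54916381835938), (50.0230827331543, 90.17241668701172), 17.4312801361084)
```

View pics/w1.png

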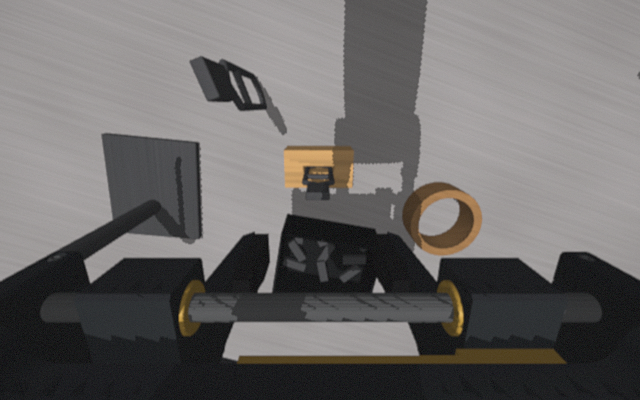

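The wrist picture shows the small link in the wooden rest at (318,180). The big look-alike is at (230,85), the crate at (325,260) and the tape at (442,218). The measured tab is 8.1 x 21.8 mm at (0.545, 0.2307), which matches the description.

```bash
python3 -c "
from h import *
go(.5450,.2307,.128,198.2)"
```

```text
dx 0.0006 dy -0.0041 dz 0.1318 turn 0.27 rp [ 1.7997e+02 -5.0000e-02] ft [ 0.07  0.69 -0.58]
```

```bash
python3 -m inch '[{"finger_gap":0.05, "d":[0.0005, -0.004, 0.06], "turn":0.3}, {"finger_gap":0.05, "d":[0.0005, -0.004, 0.06], "turn":0.3}, {"finger_gap":0.05, "d":[0.0005, -0.004, 0.06], "turn":0.3}, {"finger_gap":0.05, "d":[0.0005, -0.004, 0.06], "turn":0.3}]'; python3 -c "
from h import *
go(.5450,.2307,.128,198.2)"
```

```text
clock: 1.7
tcp_pos: [0.5439, 0.2312, 0.1988]
eef_rot: [180.0, -0.2, -161.7]
ft_force: [0.1, 0.1, 0.2]
gripper_width: 0.0507
gripper_force: 0.0
dx -0.0009 dy -0.0008 dz 0.0708 turn 0.08 rp [179.99  -0.2 ] ft [0.1  0.07 0.19]
```

```bash
python3 -m inch '[{"finger_gap":0.05, "d":[-0.001, -0.001, 0.035]}, {"finger_gap":0.05, "d":[-0.001, -0.001, 0.0705]}, {"finger_gap":0.05, "d":[-0.001, -0.001, 0.0705]}, {"finger_gap":0.015, "d":[-0.001, -0.001, 0.0705]}, {"finger_gap":0.015, "d":[-0.001, -0.001, 0.0705]}, {"finger_gap":0.015, "d":[-0.001, -0.001, 0.0705]}, {"finger_gap":0.015, "d":[-0.001, -0.001, 0.0705]}, {"finger_gap":0.015, "d":[-0.001, -0.001, 0.0705]}]' 40; python3 -c "
from h import *
go(.5450,.2307,.128,198.2)"
```

```text
clock: 2.37
tcp_pos: [0.5485, 0.2303, 0.1322]
eef_rot: [180.0, 0.2, -161.9]
ft_force: [0.1, 0.9, 5.2]
gripper_width: 0.0214
gripper_force: 40.0
dx 0.0032 dy 0.0014 dz 0.0042 turn -0.05 rp [179.97   0.24] ft [0.08 0.86 5.18]
```

```bash
python3 -m inch '[{"finger_gap":0.015}, {"finger_gap":0.015}, {"finger_gap":0.015}]'; python3 -c "
from h import *
go(.5450,.2307,.128,198.2)
s=r.read_state();print(s['wrist_torque'])"
```

```text
clock: 2.62
tcp_pos: [0.5486, 0.2304, 0.1322]
eef_rot: [180.0, 0.2, -161.9]
ft_force: [-1.3, 0.4, 6.7]
gripper_width: 0.0211
gripper_force: 40.0
dx 0.0033 dy 0.0014 dz 0.0042 turn -0.06 rp [179.96   0.25] ft [-1.32  0.44  6.71]
[0.30530306 0.08289724 0.03533141]
```

```bash
python3 -m inch '[{"finger_gap":0.015, "d":[0, 0, -0.006]}, {"finger_gap":0.015, "d":[0, 0, -0.012]}, {"finger_gap":0.015, "d":[0, 0, -0.02]}, {"finger_gap":0.015, "d":[0, 0, -0.03]}, {"finger_gap":0.015, "d":[0, 0, -0.042]}, {"finger_gap":0.015, "d":[0, 0, -0.055]}, {"finger_gap":0.015, "d":[0, 0, -0.055]}, {"finger_gap":0.015, "d":[0, 0, -0.055]}]'
python3 - <<'E'
from h import *
s=r.read_state();print(s['wrist_torque'],s['ft_force'])
im,d,c=snap('wrist');np.savez('w2.npz',im=im,d=d,T=c['camera_from_world']);save(im,'w2.png')
E
```

```text
clock: 3.28
tcp_pos: [0.5479, 0.2299, 0.1865]
eef_rot: [180.0, 0.2, -161.8]
ft_force: [-0.5, 0.2, -0.2]
gripper_width: 0.0213
gripper_force: 39.9
[ 0.065909    0.00019503 -0.05206814] [-0.46561647  0.1674791  -0.20523712]
```

View pics/w2.png

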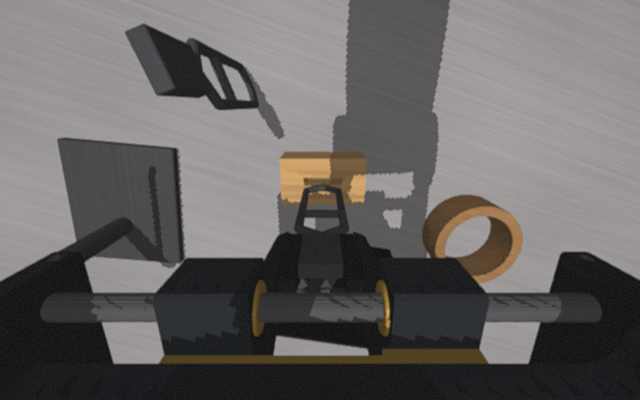

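The picture shows the link held between the fingers at (322,240), lifted clear of the rest slot at (322,180). Next I raise it above the stand and measure it in the hand.

```bash
python3 -m inch '[{"finger_gap":0.015, "d":[0, 0, -0.04]}, {"finger_gap":0.015, "d":[0, 0, -0.08]}, {"finger_gap":0.015, "d":[0, 0, -0.12]}, {"finger_gap":0.015, "d":[0, 0, -0.15]}, {"finger_gap":0.015, "d":[0, 0, -0.17]}, {"finger_gap":0.015, "d":[0, 0, -0.17]}, {"finger_gap":0.015, "d":[0, 0, -0.17]}, {"finger_gap":0.015, "d":[0, 0, -0.17]}]'
cat >> h.py <<'E'
from scipy.spatial.transform import Rotation as Ro
def tool(s,P): return (P-s['tcp_pos'])@Ro.from_euler('xyz',s['eef_rot'],degrees=True).as_matrix()
E
python3 - <<'E'
from h import *
s=r.read_state();print(s['wrist_torque'],s['ft_force'],s['joint_pos'].round(1))
im,d,c=snap('wrist');np.savez('w3.npz',im=im,d=d,T=c['camera_from_world'])
P=cloud(d,c);t=tool(s,P)
m=(d>0)&(abs(t[...,1])<.03)&(t[...,2]>-.05)&(t[...,2]<.13)&(abs(t[...,0])<.05)
for lo in np.arange(-.05,.13,.01):
    q=t[m&(t[...,2]>=lo)&(t[...,2]<lo+.01)]
    if len(q)>3: print('%.2f'%lo,len(q),'x',np.percentile(q[:,0],[5,50,95]).round(4),'y',q[:,1].min().round(4),q[:,1].max().round(4), q[:,1].mean().round(4),'zmax',q[:,2].max().round(4))
E
```

```text
clock: 4.0
tcp_pos: [0.5461, 0.2292, 0.3519]
eef_rot: [-180.0, -0.2, -161.8]
ft_force: [-0.1, -1.1, -1.7]
gripper_width: 0.0214
gripper_force: 39.9
[ 0.05448592 -0.00329786  0.09146839] [-0.0536068  -1.13262835 -1.68886309] [ 20.4   3.5  93.5  -0.   83.2 -87.8]
-0.05 1021 x [0.0038 0.0091 0.0111] y -0.0242 0.0237 -0.0003 zmax -0.04
-0.04 791 x [0.0087 0.0097 0.0112] y -0.0263 0.0253 -0.0005 zmax -0.03
-0.03 1769 x [-0.0006  0.0068  0.011 ] y -0.0267 0.0258 -0.0003 zmax -0.02
-0.02 980 x [0.0064 0.0091 0.0111] y -0.0257 0.025 -0.0003 zmax -0.01
-0.01 730 x [0.0066 0.009  0.011 ] y -0.0247 0.0244 -0.0003 zmax -0.0
0.00 303 x [0.0065 0.007  0.0098] y -0.0209 0.0197 -0.0005 zmax 0.0097
0.01 235 x [0.0027 0.0053 0.0062] y -0.016 0.0159 0.0004 zmax 0.02
0.02 139 x [0.002  0.0055 0.0062] y -0.0176 0.0178 -0.0003 zmax 0.03
0.03 95 x [0.004  0.0057 0.0062] y -0.0176 0.0179 0.0004 zmax 0.0398
0.04 375 x [0.0007 0.0048 0.0064] y -0.0174 0.0177 0.0003 zmax 0.05
0.05 63 x [0.0047 0.0058 0.0064] y -0.0172 0.0178 0.001 zmax 0.06
0.06 64 x [0.004  0.0058 0.0066] y -0.0176 0.0179 0.0004 zmax 0.0696
0.07 58 x [0.0041 0.0058 0.0064] y -0.0171 0.0182 0.0009 zmax 0.0799
0.08 46 x [0.0043 0.006  0.0066] y -0.0174 0.0183 0.0005 zmax 0.0899
0.09 46 x [0.004  0.0059 0.0066] y -0.0172 0.018 0.0 zmax 0.0999
0.10 87 x [0.002  0.0052 0.0065] y -0.0166 0.0185 0.0003 zmax 0.1099
0.11 112 x [0.0014 0.0048 0.0066] y -0.0113 0.0123 0.0008 zmax 0.1162
```

The link is held upright. Its centre is 3.3 mm towards tool +x, and the eye top is 11.5 mm below the TCP. I now go above the stand to measure the arm's seat with the wrist camera.

```bash
python3 -c "
from h import *
go(.6335,.008,.44,192.9)"
python3 -m inch '[{"finger_gap":0.015, "d":[0, 0, -0.04]}, {"finger_gap":0.015, "d":[0, 0, -0.08]}, {"finger_gap":0.015, "d":[0, 0, -0.088]}, {"finger_gap":0.015, "d":[0, 0, -0.088]}]'; python3 -c "
from h import *
go(.6335,.008,.44,192.9)"
```

```text
dx -0.0144 dy -0.2374 dz -0.0887 turn 5.26 rp [-179.99   -0.29] ft [ 0.65 -0.9  -1.31]
clock: 4.38
tcp_pos: [0.5478, 0.2299, 0.4448]
eef_rot: [180.0, 0.2, -161.8]
ft_force: [0.8, 0.3, -1.2]
gripper_width: 0.0214
gripper_force: 39.9
dx -0.0123 dy -0.2375 dz 0.0048 turn 5.26 rp [179.99   0.22] ft [ 0.76  0.28 -1.22]
```

```bash
python3 -m inch '[{"finger_gap":0.015, "d":[-0.002, -0.03, 0], "turn":1}, {"finger_gap":0.015, "d":[-0.004, -0.07, 0], "turn":2}, {"finger_gap":0.015, "d":[-0.006, -0.11, 0], "turn":3}, {"finger_gap":0.015, "d":[-0.008, -0.15, 0], "turn":4}, {"finger_gap":0.015, "d":[-0.01, -0.19, 0], "turn":5}, {"finger_gap":0.015, "d":[-0.012, -0.22, 0], "turn":5.3}, {"finger_gap":0.015, "d":[-0.0125, -0.2375, 0], "turn":5.3}, {"finger_gap":0.015, "d":[-0.0125, -0.2375, 0], "turn":5.3}]'
python3 -m inch '[{"finger_gap":0.015}, {"finger_gap":0.015}, {"finger_gap":0.015}, {"finger_gap":0.015}]'
python3 - <<'E'
from h import *
s=r.read_state()
im,d,c=snap('wrist');np.savez('w4.npz',im=im,d=d,T=c['camera_from_world']);save(im,'w4.png')
P=cloud(d,c);X,Y,Z=P[...,0],P[...,1],P[...,2]
m=(d>0)&(Z>.24)&(Z<.285)&(np.hypot(X-.61,Y)<.15)
q=P[m];v,u=np.where(m);print(m.sum(),u.min(),u.max(),v.min(),v.max())
a=np.polyfit(q[:,0],q[:,1],1);print('line',a,np.degrees(np.arctan(a[0])))
for x in np.arange(.54,.72,.01):
    k=(q[:,0]>=x)&(q[:,0]<x+.01)
    if k.sum()>2:print('%.2f'%x,k.sum(),'y',q[k,1].min().round(4),q[k,1].max().round(4),q[k].mean(0).round(4),'zmax',q[k,2].max().round(4))
b=P[(abs(Z-.012)<.004)&(np.hypot(X-.657,Y-.0135)<.1)&(im.max(2)<90)];print(cv2.minAreaRect((b[:,:2]*1000).astype(np.float32)))
E
```

```text
clock: 5.05
tcp_pos: [0.633, 0.0038, 0.4375]
eef_rot: [180.0, -0.4, -167.4]
ft_force: [-0.6, -0.3, -1.4]
gripper_width: 0.0213
gripper_force: 39.9
clock: 5.38
tcp_pos: [0.6324, 0.0091, 0.4422]
eef_rot: [180.0, -0.0, -167.0]
ft_force: [-0.0, 0.5, -0.7]
gripper_width: 0.0216
gripper_force: 39.9
817 310 327 105 225
line [ 0.22360407 -0.13481074] 12.604233929207258
0.55 28 y -0.0135 -0.0065 [ 0.5579 -0.0098  0.2701] zmax 0.2723
0.56 65 y -0.013 -0.0042 [ 0.5649 -0.0087  0.2658] zmax 0.2723
0.57 63 y -0.0108 -0.0019 [ 0.575  -0.0064  0.2569] zmax 0.261
0.58 67 y -0.0086 0.0006 [ 0.5851 -0.004   0.258 ] zmax 0.2617
0.59 65 y -0.0064 0.0029 [ 0.5951 -0.0017  0.2611] zmax 0.2648
0.60 62 y -0.0042 0.0052 [6.051e-01 4.000e-04 2.633e-01] zmax 0.2649
0.61 60 y -0.0017 0.0073 [0.6151 0.0028 0.2644] zmax 0.2667
0.62 59 y 0.0004 0.0096 [0.6247 0.005  0.265 ] zmax 0.2675
0.63 63 y 0.0027 0.0122 [0.6348 0.0074 0.2656] zmax 0.2682
0.64 19 y 0.0051 0.0131 [0.6427 0.009  0.2665] zmax 0.2691
0.65 48 y 0.0075 0.0154 [0.6551 0.0114 0.2676] zmax 0.2692
0.66 49 y 0.0096 0.0176 [0.6648 0.0136 0.2685] zmax 0.2703
0.67 61 y 0.0071 0.0276 [0.6734 0.0164 0.2539] zmax 0.2722
0.68 99 y 0.0071 0.028 [0.6852 0.0184 0.272 ] zmax 0.274
0.69 9 y 0.0126 0.0214 [0.6909 0.0171 0.2721] zmax 0.2729
((656.9212036132812, 12.471504211425781), (146.15667724609375, 127.9107894897461), 13.003264427185059)
```

View pics/w4.png

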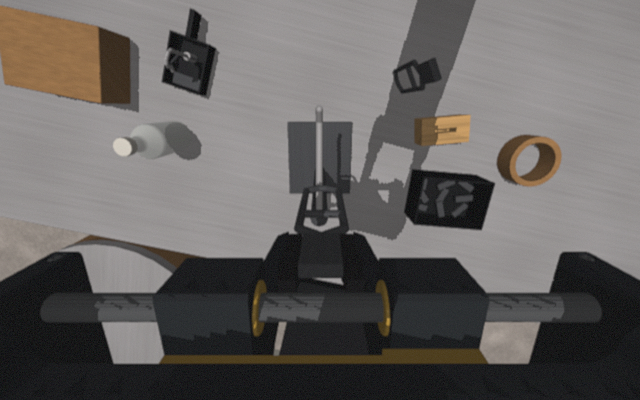

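The picture shows the arm running from its tip at (319,107) to the post at (322,215), and the tray at (188,62) with its handle up at (193,25). The line fit gives the seat at (0.574, -0.0064) with yaw 12.8°.

Run:
```python
from h import *
z=np.load('w4.npz');d=z['d'];c=r.get_calibration('wrist');c['camera_from_world']=z['T'];P=cloud(d,c);X,Y,Z=P[...,0],P[...,1],P[...,2]
s=r.read_state();t=tool(s,P)
m=(abs(t[...,1])<.03)&(t[...,2]>.03)&(t[...,2]<.13)&(abs(t[...,0])<.05)
for lo in(.03,.07,.1):
    q=t[m&(t[...,2]>=lo)&(t[...,2]<lo+.02)];print(lo,np.percentile(q[:,0],[5,50,95]).round(4),q[:,1].min(),q[:,1].max(),q[:,2].max())
def rect(m,n):
    p=P[m]
    if len(p)>4:
        b=cv2.minAreaRect((p[:,:2]*1000).astype(np.float32));print(n,len(p),np.round(b[0],1),np.round(b[1],1),round(b[2],1),np.percentile(p[:,2],[2,98]).round(3))
N=(np.hypot(X-.52,Y+.26)<.1)&(d>0)
rect(N&(Z>.012)&(Z<.12),'all');rect(N&(Z>.03)&(Z<.05),'rim+fin');rect(N&(Z>.037)&(Z<.046),'fin');rect(N&(Z>.06),'hook')
rect(N&(Z>.012)&(Z<.05)&(X<.487),'finonly')
go(.5333,-.0157,.44,192.8)
```

```text
0.03 [0.0008 0.0052 0.0063] -0.017405225545119973 0.018054626943743678 0.049982388919296315
0.07 [0.0042 0.0059 0.0065] -0.01734048325075584 0.018385446615064457 0.08977666756241108
0.1 [0.0016 0.0049 0.0066] -0.016555685750882915 0.01853255455911505 0.11650930665435404
all 1684 [ 517.5 -262.4] [ 71.8 132.6] 83.8 [0.012 0.096]
rim+fin 646 [ 517.5 -262.4] [ 71.8 132.5] 83.8 [0.03  0.042]
fin 184 [ 489.8 -259.6] [10.1 76.9] 84.5 [0.037 0.043]
hook 189 [ 540.4 -264.6] [ 6.1 35.2] 83.3 [0.063 0.099]
finonly 283 [ 469.2 -257.3] [10.6 35.4] 86.0 [0.014 0.042]
dx 0.1023 dy -0.0019 dz 0.0026 turn 0.15 rp [179.99  -0.  ] ft [-0.19 -0.09 -1.15]
```

```bash
python3 -m inch '[{"finger_gap":0.015, "d":[0.035, -0.001, 0]}, {"finger_gap":0.015, "d":[0.07, -0.002, 0]}, {"finger_gap":0.015, "d":[0.1, -0.002, 0]}, {"finger_gap":0.015, "d":[0.102, -0.002, 0.03]}, {"finger_gap":0.015, "d":[0.102, -0.002, 0.07]}, {"finger_gap":0.015, "d":[0.102, -0.002, 0.11]}, {"finger_gap":0.015, "d":[0.102, -0.002, 0.13]}, {"finger_gap":0.015, "d":[0.102, -0.002, 0.13]}]'
python3 -m inch '[{"finger_gap":0.015}, {"finger_gap":0.015}, {"finger_gap":0.015}, {"finger_gap":0.015}]'
python3 - <<'E'
from h import *
go(.5333,-.0157,.2955,192.8)
E
```

```text
clock: 6.1
tcp_pos: [0.5302, -0.0158, 0.3066]
eef_rot: [179.8, -0.6, -167.1]
ft_force: [-0.9, -0.0, -2.2]
gripper_width: 0.0216
gripper_force: 39.9
clock: 6.43
tcp_pos: [0.5353, -0.0168, 0.3155]
eef_rot: [-179.9, 0.3, -167.1]
ft_force: [0.8, -0.0, 0.1]
gripper_width: 0.0214
gripper_force: 39.9
dx 0.0017 dy 0.0015 dz 0.0200 turn 0.07 rp [-179.92    0.25] ft [ 0.77 -0.03  0.11]
```

```bash
python3 -m inch '[{"finger_gap":0.015, "d":[0.001, 0.001, 0.008]}, {"finger_gap":0.015, "d":[0.001, 0.001, 0.015]}, {"finger_gap":0.015, "d":[0.001, 0.001, 0.0185]}, {"finger_gap":0.015, "d":[0.001, 0.001, 0.0185]}, {"finger_gap":0.015, "d":[0.001, 0.001, 0.0185]}, {"finger_gap":0.015, "d":[0.001, 0.001, 0.0185]}]'
python3 - <<'E'
from h import *
go(.5333,-.0157,.2955,192.8);go(.5772,-.0057,.283,192.8)
E
```

```text
clock: 6.93
tcp_pos: [0.5326, -0.0161, 0.294]
eef_rot: [180.0, -0.0, -167.1]
ft_force: [-0.2, -0.5, -1.8]
gripper_width: 0.0215
gripper_force: 39.9
dx -0.0007 dy 0.0003 dz -0.0015 turn 0.05 rp [ 1.8e+02 -2.0e-02] ft [-0.22 -0.5  -1.8 ]
dx -0.0458 dy 0.0003 dz 0.0110 turn 0.05 rp [ 1.8e+02 -2.0e-02] ft [-0.22 -0.5  -1.8 ]
```

```bash
python3 -m inch '[{"finger_gap":0.015, "d":[-0.006, 0, -0.003]}, {"finger_gap":0.015, "d":[-0.014, 0, -0.003]}, {"finger_gap":0.015, "d":[-0.022, 0, -0.003]}, {"finger_gap":0.015, "d":[-0.03, 0, -0.002]}, {"finger_gap":0.015, "d":[-0.037, 0, 0.003]}, {"finger_gap":0.015, "d":[-0.043, 0, 0.008]}, {"finger_gap":0.015, "d":[-0.046, 0, 0.011]}, {"finger_gap":0.015, "d":[-0.046, 0, 0.011]}]'
python3 -m inch '[{"finger_gap":0.015}, {"finger_gap":0.015}, {"finger_gap":0.015}, {"finger_gap":0.015}]'
python3 - <<'E'
from h import *
go(.5772,-.0057,.2705,192.8)
E
```

```text
clock: 7.6
tcp_pos: [0.5775, -0.0056, 0.2813]
eef_rot: [180.0, -0.2, -167.1]
ft_force: [-0.2, -0.6, -1.3]
gripper_width: 0.0212
gripper_force: 39.9
clock: 7.93
tcp_pos: [0.5775, -0.006, 0.2836]
eef_rot: [-180.0, 0.0, -167.2]
ft_force: [1.0, -0.4, -0.4]
gripper_width: 0.0212
gripper_force: 39.9
dx 0.0002 dy 0.0003 dz 0.0131 turn 0.05 rp [-1.7999e+02  3.0000e-02] ft [ 0.98 -0.39 -0.37]
```

```bash
python3 -m inch '[{"finger_gap":0.015, "d":[0, 0, 0.004]}, {"finger_gap":0.015, "d":[0, 0, 0.008]}, {"finger_gap":0.015, "d":[0, 0, 0.011]}, {"finger_gap":0.015, "d":[0, 0, 0.012]}, {"finger_gap":0.015, "d":[0, 0, 0.012]}, {"finger_gap":0.015, "d":[0, 0, 0.012]}]'
python3 - <<'E'
from h import *
go(.5772,-.0057,.2705,192.8)
for n in('side','scene'):
    im,d,c=snap(n);np.savez(n+'5.npz',im=im,d=d)
    u,v=proj(c,[.574,-.006,.22]);print(u,v);save(im,n+'5.png',(int(u)-40,int(v)-40,int(u)+40,int(v)+40),5)
a=cv2.imread('pics/side5.png');b=cv2.imread('pics/scene5.png');cv2.imwrite('pics/hang.png',np.hstack([a,b]))
E
```

```text
clock: 8.43
tcp_pos: [0.5777, -0.0058, 0.2728]
eef_rot: [-180.0, 0.1, -167.1]
ft_force: [-2.6, 0.8, 6.8]
gripper_width: 0.0214
gripper_force: 39.9
dx 0.0005 dy 0.0002 dz 0.0023 turn 0.06 rp [-1.7999e+02  8.0000e-02] ft [-2.59  0.76  6.84]
318.5068081970548 190.51783043912258
319.01007684547494 180.9312190970678
```

View pics/hang.png

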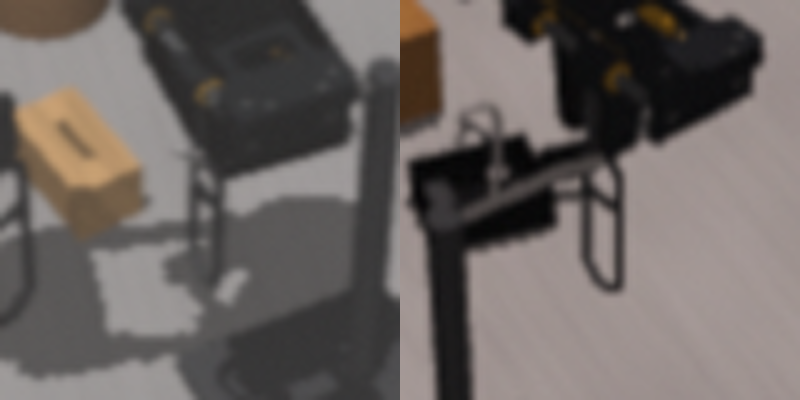

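Both views show the stand's arm passing through the link's upper eye (side crop (195,155), scene crop (600,165)), and the 6.8 N upward force says it is seated. I'll relax the pressure and let go.

```bash
python3 -m inch '[{"finger_gap":0.015, "d":[0, 0, -0.0015]}, {"finger_gap":0.015, "d":[0, 0, -0.002]}, {"finger_gap":0.023, "d":[0, 0, -0.002]}, {"finger_gap":0.03, "d":[0, 0, -0.002]}, {"finger_gap":0.04, "d":[0, 0, -0.002]}, {"finger_gap":0.05, "d":[0, 0, -0.002]}, {"finger_gap":0.05, "d":[0, 0, -0.002]}]'
python3 -m inch '[{"finger_gap":0.05, "d":[0, 0, -0.01]}, {"finger_gap":0.05, "d":[0, 0, -0.03]}, {"finger_gap":0.05, "d":[0, 0, -0.06]}, {"finger_gap":0.05, "d":[0, 0, -0.09]}, {"finger_gap":0.05, "d":[0, 0, -0.13]}, {"finger_gap":0.05, "d":[0, 0, -0.13]}, {"finger_gap":0.05, "d":[0, 0, -0.13]}]'
python3 - <<'E'
from h import *
go(.4643,-.2566,.16,173.8)
im,d,c=snap('side')
P=cloud(d,c);X,Y,Z=P[...,0],P[...,1],P[...,2]
m=(np.hypot(X-.574,Y+.006)<.03)&(Z>.14)&(Z<.235);q=P[m]
b=cv2.minAreaRect((q[:,:2]*1000).astype(np.float32));print(m.sum(),b,q[:,2].min(),q.mean(0))
E
```

```text
clock: 9.12
tcp_pos: [0.5775, -0.0059, 0.2729]
eef_rot: [180.0, -0.0, -167.1]
ft_force: [-0.4, -0.4, -0.0]
gripper_width: 0.0476
gripper_force: 0.0
clock: 9.7
tcp_pos: [0.579, -0.006, 0.4079]
eef_rot: [-179.9, 0.4, -167.1]
ft_force: [0.2, 0.5, -0.9]
gripper_width: 0.0498
gripper_force: 0.0
dx 0.1676 dy -0.2188 dz 0.2479 turn 19.06 rp [-179.88    0.43] ft [ 0.22  0.5  -0.87]
95 ((573.6661987304688, -6.5903778076171875), (8.076789855957031, 40.336181640625), 11.974102020263672) 0.15876457421818535 [ 0.57280329 -0.00541086  0.20137806]
```

```bash
python3 -m inch '[{"finger_gap":0.04, "d":[0.17, -0.22, 0], "turn":19}, {"finger_gap":0.04, "d":[0.17, -0.22, 0], "turn":19}, {"finger_gap":0.04, "d":[0.17, -0.22, 0], "turn":19}, {"finger_gap":0.04, "d":[0.17, -0.22, 0], "turn":19}, {"finger_gap":0.04, "d":[0.17, -0.22, 0.02], "turn":19}, {"finger_gap":0.04, "d":[0.17, -0.22, 0.06], "turn":19}, {"finger_gap":0.04, "d":[0.17, -0.22, 0.10], "turn":19}, {"finger_gap":0.04, "d":[0.17, -0.22, 0.14], "turn":19}]'
python3 -m inch '[{"finger_gap":0.04, "d":[0, 0, 0.04]}, {"finger_gap":0.04, "d":[0, 0, 0.08]}, {"finger_gap":0.04, "d":[0, 0, 0.1]}, {"finger_gap":0.04, "d":[0, 0, 0.1]}, {"finger_gap":0.04, "d":[0, 0, 0.1]}, {"finger_gap":0.04, "d":[0, 0, 0.1]}]'
python3 - <<'E'
from h import *
go(.4643,-.2566,.16,173.8);s=r.read_state();print(s['tcp_pos'],s['eef_rot'],s['joint_pos'].round(1))
E
```

```text
clock: 10.42
tcp_pos: [0.4625, -0.2542, 0.2928]
eef_rot: [-179.9, 0.1, 173.7]
ft_force: [0.5, -1.0, -0.2]
gripper_width: 0.0399
gripper_force: 0.0
clock: 10.92
tcp_pos: [0.4643, -0.2518, 0.1947]
eef_rot: [-180.0, 0.0, 173.9]
ft_force: [-0.3, 0.1, 0.3]
gripper_width: 0.0399
gripper_force: 0.0
dx -0.0005 dy -0.0048 dz 0.0347 turn 0.06 rp [-1.7998e+02  5.0000e-02] ft [-0.31  0.13  0.29]
[ 0.46431775 -0.25178461  0.19469408] [-1.79976445e+02  4.73996265e-02  1.73862813e+02] [ -31.2    1.   112.6   -0.    66.3 -115. ]
```

```bash
python3 -m inch '[{"finger_gap":0.04, "d":[-0.0005, -0.0048, 0.035]}, {"finger_gap":0.04, "d":[-0.0005, -0.0048, 0.07]}, {"finger_gap":0.04, "d":[-0.0005, -0.0048, 0.1]}, {"finger_gap":0.04, "d":[-0.0005, -0.0048, 0.13]}, {"finger_gap":0.04, "d":[-0.0005, -0.0048, 0.15]}, {"finger_gap":0.04, "d":[-0.0005, -0.0048, 0.15]}, {"finger_gap":0.04, "d":[-0.0005, -0.0048, 0.15]}]'
python3 - <<'E'
from h import *
go(.4643,-.2566,.013,173.8)
im,d,c=snap('wrist');save(im,'w6.png')
E
```

```text
clock: 11.5
tcp_pos: [0.4647, -0.2568, 0.0449]
eef_rot: [-180.0, 0.0, 173.9]
ft_force: [0.3, 0.0, 0.6]
gripper_width: 0.04
gripper_force: 0.0
dx 0.0005 dy 0.0001 dz 0.0319 turn 0.07 rp [-1.7998e+02  5.0000e-02] ft [0.26 0.01 0.63]
```

```bash
python3 -m inch '[{"finger_gap":0.04, "d":[0, 0, 0.015]}, {"finger_gap":0.04, "d":[0, 0, 0.027]}, {"finger_gap":0.04, "d":[0, 0, 0.032]}, {"finger_gap":0.04, "d":[0, 0, 0.032]}, {"finger_gap":0.005, "d":[0, 0, 0.032]}, {"finger_gap":0.005, "d":[0, 0, 0.032]}, {"finger_gap":0.005, "d":[0, 0, 0.032]}, {"finger_gap":0.005, "d":[0, 0, 0.032]}]' 60
python3 -m inch '[{"finger_gap":0.005}, {"finger_gap":0.005}, {"finger_gap":0.005}]'
python3 - <<'E'
from h import *
go(.4643,-.2566,.013,173.8)
E
```

```text
clock: 12.22
tcp_pos: [0.4642, -0.2566, 0.0124]
eef_rot: [-180.0, 0.1, 173.9]
ft_force: [-0.4, 0.2, 0.5]
gripper_width: 0.0151
gripper_force: 0.0
clock: 12.47
tcp_pos: [0.4641, -0.2565, 0.0122]
eef_rot: [-180.0, 0.0, 173.9]
ft_force: [-0.9, 0.9, 2.5]
gripper_width: 0.0084
gripper_force: 60.0
dx -0.0002 dy -0.0001 dz -0.0008 turn 0.06 rp [-1.7999e+02  3.0000e-02] ft [-0.89  0.89  2.47]
```

```bash
python3 -m inch '[{"finger_gap":0.005, "d":[0, 0, -0.01]}, {"finger_gap":0.005, "d":[0, 0, -0.025]}, {"finger_gap":0.005, "d":[0, 0, -0.05]}, {"finger_gap":0.005, "d":[0, 0, -0.075]}, {"finger_gap":0.005, "d":[0, 0, -0.1]}, {"finger_gap":0.005, "d":[0, 0, -0.1]}, {"finger_gap":0.005, "d":[0, 0, -0.1]}, {"finger_gap":0.005, "d":[0, 0, -0.1]}]'
python3 - <<'E'
from h import *
go(.4278,-.0396,.115,192.8)
s=r.read_state();print(s['tcp_pos'],s['wrist_torque'])
E
```

```text
clock: 13.13
tcp_pos: [0.4629, -0.2559, 0.1109]
eef_rot: [180.0, -0.1, 173.9]
ft_force: [-1.0, 0.1, -1.4]
gripper_width: 0.0086
gripper_force: 60.0
dx 0.0581 dy 0.2113 dz -0.0041 turn -18.94 rp [ 1.7996e+02 -9.0000e-02] ft [-0.98  0.13 -1.37]
[ 0.46290333 -0.25588978  0.11085685] [0.0403979  0.15225743 0.03501642]
```

```bash
python3 -m inch '[{"finger_gap":0.005, "d":[0.02, 0.01, -0.004], "turn":-2}, {"finger_gap":0.005, "d":[0.04, 0.04, -0.004], "turn":-5}, {"finger_gap":0.005, "d":[0.055, 0.075, -0.004], "turn":-9}, {"finger_gap":0.005, "d":[0.058, 0.11, -0.004], "turn":-13}, {"finger_gap":0.005, "d":[0.058, 0.145, -0.004], "turn":-17}, {"finger_gap":0.005, "d":[0.058, 0.18, -0.004], "turn":-19}, {"finger_gap":0.005, "d":[0.058, 0.205, -0.004], "turn":-19}, {"finger_gap":0.005, "d":[0.058, 0.211, -0.004], "turn":-19}]'
python3 -m inch '[{"finger_gap":0.005}, {"finger_gap":0.005}, {"finger_gap":0.005}, {"finger_gap":0.005}, {"finger_gap":0.005}, {"finger_gap":0.005}]'
python3 - <<'E'
from h import *
go(.4278,-.0396,.115,192.8)
s=r.read_state();print(s['tcp_pos'],s['joint_pos'].round(1))
for n in('side','scene'):
    im,d,c=snap(n);np.savez(n+'7.npz',im=im,d=d)
    P=cloud(d,c);t=tool(s,P);A=np.stack([-t[...,0]-.075,t[...,1],.0125-t[...,2]],-1) # approx tray frame
    m=(d>0)&(abs(A[...,1])<.012)&(A[...,0]>-.03)&(A[...,0]<.035)&(A[...,2]>.06)&(A[...,2]<.12)
    q=A[m];print(n,m.sum(),q.mean(0).round(4),'top',np.sort(q[:,2])[-6:].round(4),'x',q[:,0].min().round(4),q[:,0].max().round(4),'y',q[:,1].min().round(4),q[:,1].max().round(4))
    m=(d>0)&(abs(A[...,1])<.045)&(abs(A[...,0])<.05)&(A[...,2]>.022)&(A[...,2]<.045);q=A[m];k=np.polyfit(q[:,0],q[:,2],1);print('rim',m.sum(),k,np.percentile(q[:,2],[50,90]))
    X,Y,Z=P[...,0],P[...,1],P[...,2];m=(np.hypot(X-.574,Y+.006)<.03)&(Z>.14)&(Z<.235);q=P[m];print('link',cv2.minAreaRect((q[:,:2]*1000).astype(np.float32)),q[:,2].min())
    u,v=proj(c,[.53,-.015,.18]);save(im,n+'7.png',(int(u)-50,int(v)-50,int(u)+50,int(v)+50),4)
a=cv2.imread('pics/side7.png');b=cv2.imread('pics/scene7.png');cv2.imwrite('pics/stage.png',np.hstack([a,b]))
E
```

```text
clock: 13.8
tcp_pos: [0.4266, -0.0371, 0.1136]
eef_rot: [179.8, -0.2, -167.0]
ft_force: [0.3, 0.5, -0.5]
gripper_width: 0.0087
gripper_force: 60.0
clock: 14.3
tcp_pos: [0.4287, -0.0412, 0.1157]
eef_rot: [-180.0, -0.0, -167.2]
ft_force: [-0.6, 0.1, -1.8]
gripper_width: 0.0085
gripper_force: 60.0
dx 0.0005 dy 0.0018 dz 0.0007 turn -0.03 rp [-1.8e+02 -1.0e-02] ft [-0.65  0.12 -1.84]
[ 0.42870228 -0.0412453   0.11573766] [  -8.8   -5.2  127.8   -0.    57.5 -111.6]
side 62 [-0.002  -0.0004  0.0839] top [0.0999 0.1002 0.1005 0.1008 0.1012 0.1015] x -0.0166 0.0179 y -0.0061 0.0056
rim 210 [-0.01998697  0.03135886] [0.03170337 0.03670455]
link ((573.4312744140625, -4.850276947021484), (8.029807090759277, 37.60230255126953), 12.877004623413086) 0.15930976655574702
scene 51 [0.0017 0.0028 0.0843] top [0.0991 0.0997 0.1009 0.1016 0.1017 0.1017] x -0.0135 0.0193 y -0.0035 0.0072
rim 291 [-0.02641857  0.03029774] [0.03070106 0.03544735]
link ((575.2797241210938, -3.75396728515625), (9.77149772644043, 41.268184661865234), 11.024682998657227) 0.15933904442000024
```

View pics/stage.png

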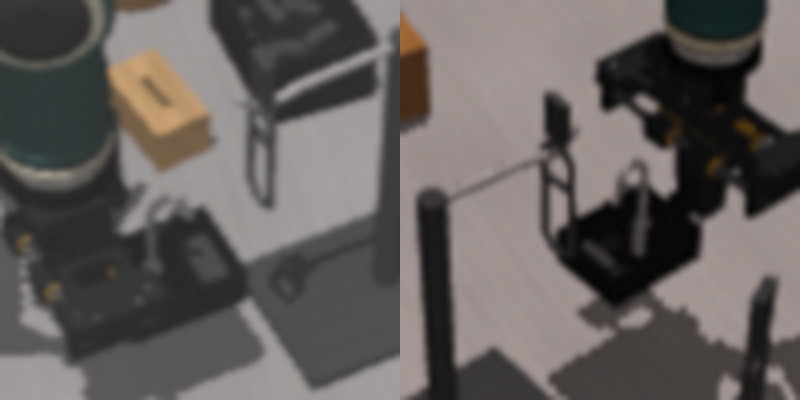

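The picture shows the tray held level (side crop (150,270)) with the hook upright at (150,230), facing the hanging link at (262,160). The hook top measures about 101.5 mm, so it is screwed about 2 mm low. I now move the hook into the loop.

```bash
python3 -m inch '[{"finger_gap":0.005, "d":[0, 0.001, 0]}, {"finger_gap":0.005, "d":[-0.01, 0.001, 0]}, {"finger_gap":0.005, "d":[-0.02, 0.001, 0]}, {"finger_gap":0.005, "d":[-0.03, 0.001, 0]}, {"finger_gap":0.005, "d":[-0.035, 0.001, 0]}, {"finger_gap":0.005, "d":[-0.035, 0.001, 0]}, {"finger_gap":0.005, "d":[-0.035, 0.001, 0]}, {"finger_gap":0.005, "d":[-0.035, 0.001, 0]}]'
python3 - <<'E'
from h import *
go(.496,-.0232,.1155,192.8)
E
```

```text
clock: 15.07
tcp_pos: [0.4623, -0.0315, 0.1154]
eef_rot: [180.0, -0.1, -167.1]
ft_force: [-0.3, 0.4, -1.6]
gripper_width: 0.0086
gripper_force: 60.0
dx -0.0347 dy 0.0006 dz -0.0001 turn 0.08 rp [ 1.7998e+02 -6.0000e-02] ft [-0.28  0.39 -1.61]
```

```bash
python3 -m inch '[{"finger_gap":0.005, "d":[-0.007, -0.0005, 0]}, {"finger_gap":0.005, "d":[-0.014, -0.0005, 0]}, {"finger_gap":0.005, "d":[-0.021, -0.0005, 0]}, {"finger_gap":0.005, "d":[-0.028, -0.0005, 0]}, {"finger_gap":0.005, "d":[-0.0345, -0.0005, 0]}, {"finger_gap":0.005, "d":[-0.0345, -0.0005, 0]}, {"finger_gap":0.005, "d":[-0.0345, -0.0005, 0]}, {"finger_gap":0.005, "d":[-0.0345, -0.0005, 0]}]'
python3 - <<'E'
from h import *
go(.496,-.0237,.1155,192.8)
s=r.read_state()
for n in('side','scene'):
    im,d,c=snap(n);np.savez(n+'8.npz',im=im,d=d)
    P=cloud(d,c);X,Y,Z=P[...,0],P[...,1],P[...,2];m=(np.hypot(X-.574,Y+.006)<.03)&(Z>.225)&(Z<.25);q=P[m];print('link',m.sum(),cv2.minAreaRect((q[:,:2]*1000).astype(np.float32)))
    m=(np.hypot(X-.574,Y+.006)<.035)&(Z>.14)&(Z<.165);q=P[m];print('bot',m.sum(),q.mean(0) if m.sum() else 0)
    u,v=proj(c,[.57,-.007,.18]);save(im,n+'8.png',(int(u)-32,int(v)-32,int(u)+32,int(v)+32),6)
a=cv2.imread('pics/side8.png');b=cv2.imread('pics/scene8.png');cv2.imwrite('pics/in.png',np.hstack([a,b]))
E
```

```text
clock: 15.73
tcp_pos: [0.4961, -0.0244, 0.1156]
eef_rot: [180.0, -0.0, -167.1]
ft_force: [-0.5, -0.4, -1.2]
gripper_width: 0.0085
gripper_force: 60.0
dx -0.0000 dy 0.0007 dz 0.0001 turn 0.07 rp [ 1.7999e+02 -4.0000e-02] ft [-0.5  -0.45 -1.2 ]
link 39 ((573.606689453125, -6.910514831542969), (6.834076404571533, 38.64158248901367), 14.004227638244629)
bot 20 [ 0.56218911 -0.00689991  0.1542857 ]
link 32 ((574.6530151367188, -1.6147918701171875), (7.812803268432617, 38.6662712097168), 10.953865051269531)
bot 17 [ 0.56646794 -0.00542105  0.15668536]
```

View pics/in.png

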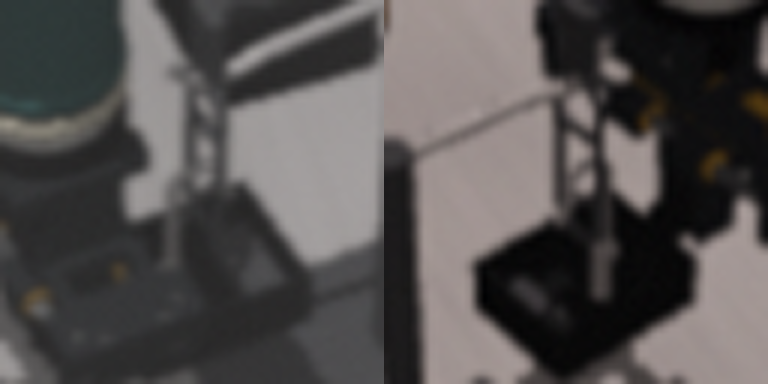

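The picture shows the hook's crown inside the link's lower loop in both views (side crop (185,190), scene crop (600,200)). I now lower it in steps.

```bash
python3 -m inch '[{"finger_gap":0.005, "d":[0, 0.0005, 0]}, {"finger_gap":0.005, "d":[0, 0.0005, 0]}, {"finger_gap":0.005, "d":[0, 0.0005, 0]}, {"finger_gap":0.005, "d":[0, 0.0005, 0]}, {"finger_gap":0.005, "d":[0, 0.0005, 0]}]'|grep ft
python3 -m inch '[{"finger_gap":0.005, "d":[0, 0, 0.004]}, {"finger_gap":0.005, "d":[0, 0, 0.008]}, {"finger_gap":0.005, "d":[0, 0, 0.012]}, {"finger_gap":0.005, "d":[0, 0, 0.014]}, {"finger_gap":0.005, "d":[0, 0, 0.014]}, {"finger_gap":0.005, "d":[0, 0, 0.014]}, {"finger_gap":0.005, "d":[0, 0, 0.014]}]'
python3 -m inch '[{"finger_gap":0.005, "d":[0, 0, 0.001]}, {"finger_gap":0.005, "d":[0, 0, 0.002]}, {"finger_gap":0.005, "d":[0, 0, 0.002]}, {"finger_gap":0.005, "d":[0, 0, 0.002]}]'|egrep 'tcp|ft'
python3 -m inch '[{"finger_gap":0.005, "d":[0, 0, 0.001]}, {"finger_gap":0.005, "d":[0, 0, 0.002]}, {"finger_gap":0.005, "d":[0, 0, 0.002]}, {"finger_gap":0.005, "d":[0, 0, 0.002]}]'|egrep 'tcp|ft'
```

```text
ft_force: [-0.1, -0.2, -2.2]
clock: 16.83
tcp_pos: [0.4963, -0.024, 0.1018]
eef_rot: [180.0, -0.0, -167.1]
ft_force: [0.5, 0.2, -2.7]
gripper_width: 0.0089
gripper_force: 60.0
tcp_pos: [0.4962, -0.0239, 0.0997]
ft_force: [-0.5, -0.7, -1.9]
tcp_pos: [0.4962, -0.0239, 0.0977]
ft_force: [-0.3, 0.3, -1.3]
```

```bash
cat > f.py <<'E'
from h import *
s=r.read_state();a=np.radians(s['eef_rot'][2]);w=s['wrist_torque'];print('t %.2f z %.4f fz %.2f My %.3f Mx %.3f pitch %.2f'%(s['clock'],s['tcp_pos'][2],s['ft_force'][2],w[0]*np.sin(a)-w[1]*np.cos(a),w[0]*np.cos(a)+w[1]*np.sin(a),s['eef_rot'][1]),s['ft_force'].round(1))
E
python3 f.py
python3 -m inch '[{"finger_gap":0.005, "d":[0, 0, 0.001]}, {"finger_gap":0.005, "d":[0, 0, 0.002]}, {"finger_gap":0.005, "d":[0, 0, 0.002]}, {"finger_gap":0.005, "d":[0, 0, 0.002]}]' >/dev/null; python3 f.py
python3 -m inch '[{"finger_gap":0.005, "d":[0, 0, 0.001]}, {"finger_gap":0.005, "d":[0, 0, 0.002]}, {"finger_gap":0.005, "d":[0, 0, 0.002]}, {"finger_gap":0.005, "d":[0, 0, 0.002]}]' >/dev/null; python3 f.py
python3 -m inch '[{"finger_gap":0.005, "d":[0, 0, 0.001]}, {"finger_gap":0.005, "d":[0, 0, 0.002]}, {"finger_gap":0.005, "d":[0, 0, 0.002]}, {"finger_gap":0.005, "d":[0, 0, 0.002]}]' >/dev/null; python3 f.py
```

```text
t 17.50 z 0.0977 fz -1.32 My 0.134 Mx -0.056 pitch -0.01 [-0.3  0.3 -1.3]
t 17.83 z 0.0960 fz -1.02 My 0.023 Mx -0.057 pitch 0.03 [ 0.  -0.5 -1. ]
t 18.17 z 0.0945 fz 3.19 My -0.284 Mx -0.032 pitch 0.11 [-1.2 -0.1  3.2]
t 18.50 z 0.0915 fz 3.57 My -0.215 Mx -0.053 pitch -0.03 [0.1 0.5 3.6]
```

```bash
for i in 1; do python3 -m inch '[{"finger_gap":0.005, "d":[0, 0, 0.001]}, {"finger_gap":0.005, "d":[0, 0, 0.001]}, {"finger_gap":0.005, "d":[0, 0, 0.001]}]' >/dev/null; python3 f.py; done
python3 -m inch '[{"finger_gap":0.005, "d":[0, 0, 0.001]}, {"finger_gap":0.005, "d":[0, 0, 0.001]}, {"finger_gap":0.005, "d":[0, 0, 0.001]}]' >/dev/null; python3 f.py
python3 -m inch '[{"finger_gap":0.005, "d":[0, 0, 0.001]}, {"finger_gap":0.005, "d":[0, 0, 0.001]}, {"finger_gap":0.005, "d":[0, 0, 0.001]}]' >/dev/null; python3 f.py
```

```text
t 18.75 z 0.0905 fz 1.68 My -0.182 Mx -0.044 pitch -0.04 [0.2 0.4 1.7]
t 19.00 z 0.0896 fz 1.94 My -0.167 Mx -0.103 pitch -0.03 [ 0.5 -0.4  1.9]
t 19.25 z 0.0887 fz 2.50 My -0.196 Mx -0.075 pitch -0.01 [-0.7 -0.3  2.5]
```

```bash
python3 -m inch '[{"finger_gap":0.005, "d":[0, 0, 0.001]}, {"finger_gap":0.005, "d":[0, 0, 0.002]}, {"finger_gap":0.005, "d":[0, 0, 0.002]}, {"finger_gap":0.005, "d":[0, 0, 0.002]}]' >/dev/null; python3 f.py
python3 -m inch '[{"finger_gap":0.005, "d":[0, 0, 0.001]}, {"finger_gap":0.005, "d":[0, 0, 0.002]}, {"finger_gap":0.005, "d":[0, 0, 0.002]}, {"finger_gap":0.005, "d":[0, 0, 0.002]}]' >/dev/null; python3 f.py
python3 -m inch '[{"finger_gap":0.005, "d":[0, 0, 0.001]}, {"finger_gap":0.005, "d":[0, 0, 0.001]}, {"finger_gap":0.005, "d":[0, 0, 0.001]}]' >/dev/null; python3 f.py
python3 -m inch '[{"finger_gap":0.005, "d":[0, 0, 0.001]}, {"finger_gap":0.005, "d":[0, 0, 0.001]}, {"finger_gap":0.005, "d":[0, 0, 0.001]}]' >/dev/null; python3 f.py
```

```text
t 19.58 z 0.0865 fz 1.66 My -0.125 Mx -0.026 pitch -0.04 [-0.7  0.5  1.7]
t 19.92 z 0.0843 fz 0.23 My -0.075 Mx -0.076 pitch -0.07 [-0.8 -0.1  0.2]
t 20.17 z 0.0834 fz -0.23 My -0.018 Mx -0.059 pitch -0.05 [ 0.   0.6 -0.2]
t 20.42 z 0.0828 fz 0.02 My -0.126 Mx -0.041 pitch 0.00 [-0.1 -0.2  0. ]
```

```bash
python3 -m inch '[{"finger_gap":0.005, "d":[0, 0, 0.001]}, {"finger_gap":0.005, "d":[0, 0, 0.001]}, {"finger_gap":0.005, "d":[0, 0, 0.001]}]' >/dev/null; python3 f.py
python3 -m inch '[{"finger_gap":0.005, "d":[0, 0, 0.001]}, {"finger_gap":0.005, "d":[0, 0, 0.001]}, {"finger_gap":0.005, "d":[0, 0, 0.001]}]' >/dev/null; python3 f.py
python3 -m inch '[{"finger_gap":0.005, "d":[0, 0, 0.001]}, {"finger_gap":0.005, "d":[0, 0, 0.001]}, {"finger_gap":0.005, "d":[0, 0, 0.001]}]' >/dev/null; python3 f.py
```

```text
t 20.67 z 0.0811 fz -2.10 My 0.109 Mx -0.048 pitch -0.10 [ 0.2  0.7 -2.1]
t 20.92 z 0.0805 fz -1.03 My 0.111 Mx -0.084 pitch -0.03 [-0.8 -0.2 -1. ]
t 21.17 z 0.0800 fz 0.43 My -0.036 Mx -0.142 pitch 0.03 [-0.4 -0.9  0.4]
```

The latch snapped at z ≈ 0.081: the pull dropped to zero and is now rising as the bar seats. Next is the proof pull.

```bash
python3 -m inch '[{"finger_gap":0.005, "d":[0, 0, 0.0007]}, {"finger_gap":0.005, "d":[0, 0, 0.0007]}, {"finger_gap":0.005, "d":[0, 0, 0.0007]}]' >/dev/null; python3 f.py
python3 -m inch '[{"finger_gap":0.005, "d":[0, 0, 0.0007]}, {"finger_gap":0.005, "d":[0, 0, 0.0007]}, {"finger_gap":0.005, "d":[0, 0, 0.0007]}]' >/dev/null; python3 f.py
python3 -m inch '[{"finger_gap":0.005, "d":[0, 0, 0.0007]}, {"finger_gap":0.005, "d":[0, 0, 0.0007]}, {"finger_gap":0.005, "d":[0, 0, 0.0007]}]' >/dev/null; python3 f.py
```

```text
t 21.42 z 0.0794 fz 0.93 My -0.123 Mx -0.043 pitch 0.05 [-0.3 -0.   0.9]
t 21.67 z 0.0789 fz 4.42 My -0.288 Mx -0.077 pitch 0.07 [0.5 0.5 4.4]
t 21.92 z 0.0783 fz 5.44 My -0.406 Mx -0.036 pitch 0.10 [-0.3 -0.9  5.4]
```

```bash
python3 -m inch '[{"finger_gap":0.005}, {"finger_gap":0.005}, {"finger_gap":0.005}]' >/dev/null; python3 f.py
python3 -m inch '[{"finger_gap":0.005}, {"finger_gap":0.005}, {"finger_gap":0.005}]' >/dev/null; python3 f.py
python3 -m inch '[{"finger_gap":0.005}, {"finger_gap":0.005}, {"finger_gap":0.005}]' >/dev/null; python3 f.py
```

```text
t 22.17 z 0.0783 fz 4.96 My -0.461 Mx -0.066 pitch 0.10 [ 0.  -0.1  5. ]
t 22.42 z 0.0783 fz 4.15 My -0.454 Mx -0.069 pitch 0.10 [-0.1  0.3  4.1]
t 22.67 z 0.0783 fz 5.39 My -0.476 Mx -0.070 pitch 0.10 [-0.5 -0.   5.4]
```

```bash
python3 -m inch '[{"finger_gap":0.005, "d":[0, 0, -0.0006]}, {"finger_gap":0.005, "d":[0, 0, -0.0012]}, {"finger_gap":0.005, "d":[0, 0, -0.0016]}, {"finger_gap":0.005, "d":[0, 0, -0.0016]}, {"finger_gap":0.005, "d":[0, 0, -0.0016]}]' >/dev/null; python3 f.py; python3 f.py
```

```text
t 23.08 z 0.0792 fz 1.74 My -0.215 Mx -0.035 pitch -0.02 [-0.7  0.6  1.7]
t 23.08 z 0.0792 fz 1.74 My -0.215 Mx -0.035 pitch -0.02 [-0.7  0.6  1.7]
```

```bash
python3 -m inch '[{"finger_gap":0.005, "d":[0, 0, -0.0004]}, {"finger_gap":0.005, "d":[0, 0, -0.0008]}, {"finger_gap":0.005, "d":[0, 0, -0.0008]}, {"finger_gap":0.005, "d":[0, 0, -0.0008]}]' >/dev/null; python3 f.py
python3 - <<'E'
from h import *
for n in('side','scene'):
    im,d,c=snap(n)
    u,v=proj(c,[.57,-.007,.17]);save(im,n+'9.png',(int(u)-32,int(v)-32,int(u)+32,int(v)+32),6)
a=cv2.imread('pics/side9.png');b=cv2.imread('pics/scene9.png');cv2.imwrite('pics/latched.png',np.hstack([a,b]))
E
```

```text
t 23.42 z 0.0797 fz 1.20 My -0.140 Mx -0.045 pitch -0.05 [0.2 1.  1.2]
```

View pics/latched.png

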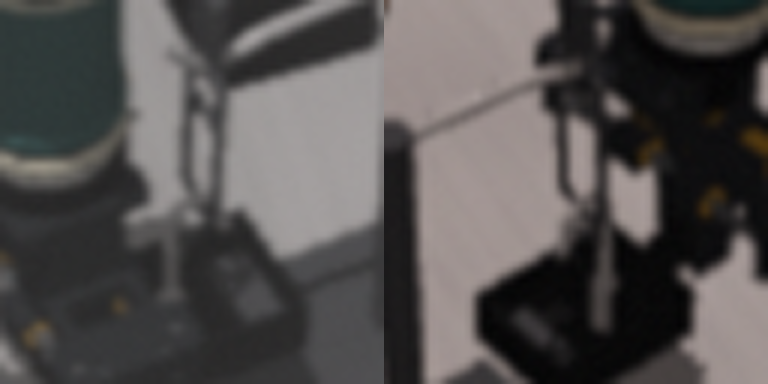

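The picture shows the link's bottom bar in the hook's crown (side crop (205,215), scene crop (590,215)). I ease off to the tray's own weight, soften the grip and let go slowly.

```bash
python3 -m inch '[{"finger_gap":0.005, "d":[0, 0, -0.0004]}, {"finger_gap":0.005, "d":[0, 0, -0.0006]}, {"finger_gap":0.005, "d":[0, 0, -0.0006]}]' 20 >/dev/null; python3 f.py
python3 -m inch '[{"finger_gap":0.005}, {"finger_gap":0.005}, {"finger_gap":0.005}]' 3 >/dev/null; python3 f.py
python3 -m inch '[{"finger_gap":0.012}, {"finger_gap":0.016}, {"finger_gap":0.022}, {"finger_gap":0.028}, {"finger_gap":0.034}, {"finger_gap":0.04}, {"finger_gap":0.04}, {"finger_gap":0.04}]'; python3 f.py
```

```text
t 23.77 z 0.0803 fz -0.35 My 0.106 Mx -0.009 pitch -0.06 [-0.3 -0.9 -0.3]
t 24.02 z 0.0805 fz -0.64 My 0.032 Mx -0.061 pitch -0.02 [-0.4  0.3 -0.6]
clock: 24.68
tcp_pos: [0.4963, -0.0239, 0.0807]
eef_rot: [-180.0, 0.0, -167.1]
ft_force: [-0.1, 0.2, -1.0]
gripper_width: 0.0399
gripper_force: 0.0
t 24.68 z 0.0807 fz -1.02 My -0.021 Mx -0.099 pitch 0.00 [-0.1  0.2 -1. ]
```

```bash
python3 -m inch '[{"finger_gap":0.04, "d":[0.006, 0, 0]}, {"finger_gap":0.04, "d":[0.015, 0, 0]}, {"finger_gap":0.04, "d":[0.027, 0, 0]}, {"finger_gap":0.04, "d":[0.04, 0, 0]}, {"finger_gap":0.04, "d":[0.055, 0, 0]}, {"finger_gap":0.04, "d":[0.07, 0, 0]}, {"finger_gap":0.04, "d":[0.07, 0, 0]}, {"finger_gap":0.04, "d":[0.07, 0, 0]}]'
python3 -m inch '[{"finger_gap":0.04, "d":[0, 0, -0.03]}, {"finger_gap":0.04, "d":[0, 0, -0.06]}, {"finger_gap":0.04, "d":[0, 0, -0.1]}, {"finger_gap":0.04, "d":[0, 0, -0.1]}, {"finger_gap":0.04, "d":[0, 0, -0.1]}, {"finger_gap":0.04, "d":[0, 0, -0.1]}, {"finger_gap":0.04, "d":[0, 0, -0.1]}, {"finger_gap":0.04, "d":[0, 0, -0.1]}]'
python3 -m inch '[{"finger_gap":0.04}, {"finger_gap":0.04}, {"finger_gap":0.04}, {"finger_gap":0.04}, {"finger_gap":0.04}, {"finger_gap":0.04}, {"finger_gap":0.04}, {"finger_gap":0.04}]' >/dev/null
python3 - <<'E'
from h import *
o=[]
for k in range(2):
  for n in('side','scene'):
    im,d,c=snap(n);P=cloud(d,c);X,Y,Z=P[...,0],P[...,1],P[...,2]
    e=np.array([.975,.2215]);sx=(X-.574)*e[0]+(Y+.0064)*e[1];sy=-(X-.574)*e[1]+(Y+.0064)*e[0]
    m=(d>0)&(sx>-.1)&(sx<.06)&(abs(sy)<.045)&(Z>.03)&(Z<.13)
    print(n,m.sum(),'sx',np.percentile(sx[m],[1,99]).round(4),'sy',np.percentile(sy[m],[1,99]).round(4),'z',np.percentile(Z[m],[1,50,99]).round(4))
    m2=m&(abs(sy)>.028)&(sx>-.05);kk=np.polyfit(sx[m2],Z[m2],1);print(' slope',kk)
    if k: u,v=proj(c,[.56,-.01,.14]);save(im,n+'10.png',(int(u)-40,int(v)-40,int(u)+40,int(v)+40),5)
  if not k:
    [r.snapshot('side') for _ in range(6)]
a=cv2.imread('pics/side10.png');b=cv2.imread('pics/scene10.png');cv2.imwrite('pics/final.png',np.hstack([a,b]))
E
```

```text
clock: 25.35
tcp_pos: [0.4268, -0.0397, 0.0806]
eef_rot: [180.0, 0.0, -167.2]
ft_force: [-0.1, -0.1, 0.1]
gripper_width: 0.04
gripper_force: 0.0
clock: 26.02
tcp_pos: [0.4269, -0.0393, 0.1789]
eef_rot: [179.9, -0.2, -167.1]
ft_force: [-0.7, 0.1, -0.1]
gripper_width: 0.0399
gripper_force: 0.0
side 895 sx [-0.0835  0.0469] sy [-0.0362  0.037 ] z [0.0659 0.0874 0.1109]
 slope [0.05949786 0.08778759]
scene 810 sx [-0.0788  0.051 ] sy [-0.033   0.0388] z [0.0661 0.0884 0.1089]
 slope [0.09193408 0.08774686]
side 895 sx [-0.0839  0.0469] sy [-0.0371  0.0363] z [0.0671 0.0872 0.1114]
 slope [0.05993858 0.08770499]
scene 817 sx [-0.0804  0.05  ] sy [-0.0334  0.0387] z [0.0667 0.0884 0.1134]
 slope [0.07857457 0.08757829]
```

View pics/final.png

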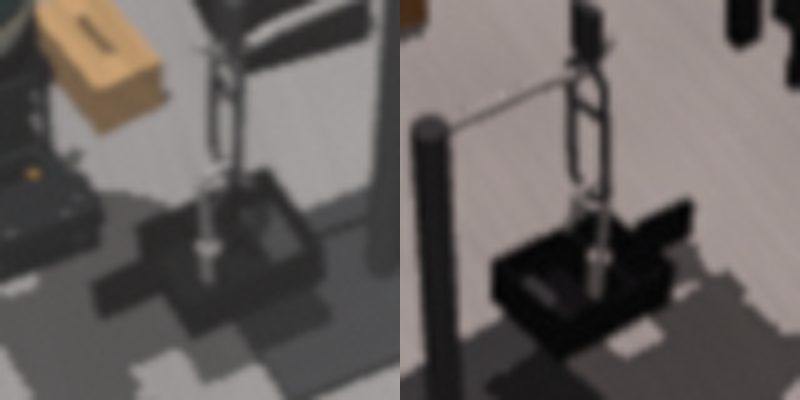

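The tray hangs free and still from the link, tilted about 4°, and the gripper is clear. That was my tenth picture; I hand the job in.

```bash
python3 -m inch '[{"finger_gap":0.04}, {"finger_gap":0.04}, {"finger_gap":0.04}, {"finger_gap":0.04}, {"finger_gap":0.04}, {"finger_gap":0.04}, {"finger_gap":0.04}, {"finger_gap":0.04}]' >/dev/null; python3 -c "
from plant import r
print(r.job_done())"
```

```text
the job is handed in; nothing more can be done
None
```

The job is handed in, with no verdict returned: the link hangs on the stand's arm, the latch snapped shut behind the bar, a pull of about 7 N was held for 0.75 s, and the tray now hangs free and still at about 4° of tilt.

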